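Turn over the flip marker of the small media bottle

ROBOT

A 6-joint arm with a two-finger parallel gripper is mounted at the origin on the work surface. World frame = base frame: x ahead of the robot, y to its left, z up, the work surface at z = 0. Lengths are in m, angles in rad, forces in N, time in s.
With the tool pointing down it reaches from about 0.375 to 0.9 m from the base axis. Payload 3.1 kg.
Tool frame: the origin (TCP) lies at the very end of the fingers, on their centre line; the grasp point (between the pads) lies 19 mm behind it; z points along the fingers, y is the direction in which the jaws open and shut (so a half turn about z gives the same grasp; the last joint's range is limited). The gripper opens to 87 mm and grips with 3 to 60 N. Pads are 19 mm wide; open, the fingers measure 117 mm over their backs; the gripper's body (75 mm by 190 mm) begins 51 mm behind the grasp point.
Start: joints at [1.02, 0.527, 1.433, -0, 1.181, -0.178], TCP at [0.228, 0.582, 0.223] pointing down, gripper open.
Joint ranges: [-3.08, 3.08], [-0.75, 2.2], [0.22, 2.44], [-1.43, 4.57], [0, 2.65], [-2.85, 2.85]. Speed limits (rad/s): [2.79, 2.79, 3.14, 3.14, 3.14, 3.14].

INTERFACE

Orientations are given as a unit quaternion [x, y, z, w].
In Python, from rig import robot, optics gives the robot as it stands.
- The arm moves only by the shell command python3 -m inch 'ROWS' [FORCE]. ROWS is JSON, a list of rows, each an object of numbers: "ax", "ay", "az": the turn, a rotation vector about the tool's x, y, z in rad; "dx", "dy", "dz": the shift along the tool's x, y, z in mm; "gripper": the opening in per cent of the stroke, from 0 (shut) to 100 (fully open). In form: [{"ax": .., "ay": .., "az": .., "dx": .., "dy": .., "dz": .., "gripper": ..}, ...]. A call has 1 to 8 rows; each row shifts and turns the commanded pose from where the row before left it, along the tool's axes as they then stand; what a row does not reach is not made up. A row lasts 1/10 s, in which the tool goes at most 50 mm and 8.59 degrees, less where a joint would pass 70% of its speed; a pose out of reach is approached as far as the arm can. A call with a gripper value outside its range is refused whole. The fingers move at their own pace and stop on an object; FORCE is the grip in N (left out, the last holds). Time passes only in rows, so rows that do not move let the fingers close. It gives the time, the measured TCP pose, the force and the opening at its end, in the units of the state.
- robot.get_obs(): the state, without advancing time (a new reading comes with each control period).
- optics.camera(name): name is "side" or "top" or "wrist"; returns a dict with "img" (384x512x3 uint8, red, green, blue), "depth" (384x512 float32, m along the optical axis (not along the pixel's ray), 0 where there is no reading), "camera_matrix" (3x3 intrinsics, pixels), "position" and "attitude" of the camera in the world. Camera axes: x right, y up, looking along -z (the intrinsics and any distortion apply to the point x, -y, -z); pixel columns grow to the right and rows downward; lengths in m; the calibration is good to about 2 mm. A picture is of the moment at which its call begins.
- robot.hand_in(): hands the job in, once; it reports no verdict.
The state is a dict: "time": time; "q": joint angles; "joint_velocities": joint speeds; "joint_torque": joint torques, N m; "position": TCP position; "tool_rot": TCP orientation; "ft_force": force on the tool from outside, world axes, zero at the start; "moment": the same for the moment, N m; "grip_width": finger opening in m.
Only numpy, scipy, OpenCV 4.12 (cv2) and the standard library are available. Lean on these libraries where they do the work, as an engineer would, in place of code of your own. Each camera call takes 0.05 s, during which the arm holds its last target.

TASK

The small bottle in the rack has passed its check. With a fingertip, turn the flip marker of that bottle's bay right over its pivot, without pinching, forcing or flicking it, until it lies flat on the ledge and shows the ring instead of the disc. Leave the other two markers, the bottles and everything else as they are.

Things in the scene. Friction and masses are not known exactly. Their poses are not given: they have to be found in the camera images.
- rack: white steel rack fixed on the bench, 362 x 190 mm, three bays 115 mm apart; a pivot rod along its front, 56 mm up, carries a flip marker per bay. Origin: on the bench below mid-rod; x towards the bottles, y along the rod, z up; yaw within 0.25 rad. Ledge 8 to 66 mm behind the rod, top 52 mm up; bottles stand 130 mm behind the rod, on a floor 6 mm up. Before the rod only a 12 mm stop tab, else free bench
- pivot_left (a point): point on the pivot axis at the middle of the left (+y when the rack is square to the robot) marker, 56 mm above the bench; fixed to the rack, axes as the rack's (x towards the bottle of this bay, y along the pivot)
- pivot_mid (a point): point on the pivot axis at the middle of the middle marker, 56 mm above the bench; fixed to the rack, axes as the rack's (x towards the bottle of this bay, y along the pivot)
- pivot_right (a point): point on the pivot axis at the middle of the right (-y) marker, 56 mm above the bench; fixed to the rack, axes as the rack's (x towards the bottle of this bay, y along the pivot)
- marker_left (a joint): rad, left marker about its pivot: 0 = level, overhanging the rack's front, black disc on top (starts 0 to 0.08); 1.57 = upright; 3.14 (stop) = level on the ledge, black ring on top. White plastic, 62 mm wide along the pivot, 4 mm thick, free edge an 8 mm round bead reaching 55 mm from the pivot. Stiff hinge (0.02 N m, 0.5 N at the bead): stays at any angle where it is left
- marker_mid (a joint): rad, mid marker about its pivot: 0 = level, overhanging the rack's front, black disc on top (starts 0 to 0.08); 1.57 = upright; 3.14 (stop) = level on the ledge, black ring on top. White plastic, 62 mm wide along the pivot, 4 mm thick, free edge an 8 mm round bead reaching 55 mm from the pivot. Stiff hinge (0.02 N m, 0.5 N at the bead): stays at any angle where it is left
- marker_right (a joint): rad, right marker about its pivot: 0 = level, overhanging the rack's front, black disc on top (starts 0 to 0.08); 1.57 = upright; 3.14 (stop) = level on the ledge, black ring on top. White plastic, 62 mm wide along the pivot, 4 mm thick, free edge an 8 mm round bead reaching 55 mm from the pivot. Stiff hinge (0.02 N m, 0.5 N at the bead): stays at any angle where it is left
- edge_left (a point): middle of the free (bead) edge of the left (+y when the rack is square to the robot) marker, 55 mm from the pivot axis; moves with the marker
- edge_mid (a point): middle of the free (bead) edge of the middle marker, 55 mm from the pivot axis; moves with the marker
- edge_right (a point): middle of the free (bead) edge of the right (-y) marker, 55 mm from the pivot axis; moves with the marker
- bottle_small: the small bottle: amber glass, grey screw cap, 56 mm diameter, 100 mm tall; stands loose in one of the three bays. Origin: centre of its underside, z up
- bottle_large_a: large bottle: amber glass, grey screw cap, 80 mm diameter, 155 mm tall; stands loose in another bay. Origin: centre of its underside, z up
- bottle_large_b: large bottle: amber glass, grey screw cap, 80 mm diameter, 155 mm tall; stands loose in another bay. Origin: centre of its underside, z up
- tip_box: bystander: closed pipette-tip box, 102 x 77 mm, 66 mm tall, grey with a clear lid, loose on the bench to the left. Origin: centre of its underside
- jar: bystander: screw-cap jar, 60 mm diameter, 85 mm tall, loose on the bench to the right. Origin: centre of its underside
- vortex_mixer: bystander: grey cone-shaped vortex mixer, 136 mm across its foot, 127 mm tall, fixed on the bench to the right. Origin: centre of its underside
Things that resemble listed ones, but are neither listed nor needed, are in the scene too. Leave any pink look-alike of the bottle_small alone. Leave any purple look-alike of the bottle_large_a alone.

How it is judged:
By the outcome, as a careful person would: the job done as asked, in the order asked, and still so for the second after the job is handed in, with the robot touching nothing.
It also fails if it takes over 38 s, if anything falls off the work surface, if the arm or the gripper's body presses on something with over 40 N, if the wrist force passes 120 N, or if a joint passes its speed limit or range.

## Working session

There is one attempt and no reset: what is moved stays moved. The work goes in short steps, Python scripts to look and compute and a shell command to move; the robot and the scene stay as the last step left them, time stands still between calls to the robot, and variables do not carry over. Pictures are saved under pics/ and viewed, and the job is handed in when it is done.

```bash
mkdir -p pics; ls; python3 - <<'E'
from rig import robot, optics
import cv2
import numpy as np
print(robot.get_obs())
for n in ["side","top","wrist"]:
    c=optics.camera(n); cv2.imwrite(f"pics/{n}0.png",c["img"][:,:,::-1]); np.savez(f"{n}0.npz",**c)
    print(n,c["camera_matrix"].tolist(),c["position"],c["attitude"],c.keys())
E
```

```text
pics
{'time': 0.0, 'q': array([ 1.01949622e+00,  5.28444632e-01,  1.43390540e+00,  1.40737169e-05,
        1.18137168e+00, -1.78527445e-01]), 'joint_velocities': array([ 7.94178450e-04, -9.12534119e-04,  8.01911279e-04, -4.95494322e-05,
       -3.35183138e-03,  9.25442700e-04]), 'joint_torque': array([-8.89618491e-05, -4.40038633e+01, -1.76595211e+01,  6.31274306e-02,
        5.81693533e-02, -1.81903984e-04]), 'position': array([0.22722261, 0.58145296, 0.22158387]), 'tool_rot': array([ 1.85311560e-01,  9.82679242e-01, -9.92111833e-04, -3.85975597e-04]), 'ft_force': array([ 0.22407959, -0.67093797,  0.64943067]), 'moment': array([-0.00622355, -0.02943006, -0.01215778]), 'grip_width': 0.08700458292127716}
side [[410.0816135579158, 0.0, 247.21135972301056], [0.0, 410.0816135579158, 195.20402591656625], [0.0, 0.0, 1.0]] [-0.12698998 -0.73452947  0.70232361] [ 0.44443277 -0.19107612 -0.35087457  0.8017833 ] dict_keys(['img', 'depth', 'camera_matrix', 'position', 'attitude'])
top [[356.2849048327331, 0.0, 255.4099643968984], [0.0, 356.2849048327331, 191.72399543512623], [0.0, 0.0, 1.0]] [ 0.47156896 -0.02196112  1.09101101] [-0.06257309  0.06663905  0.7075967  -0.70067879] dict_keys(['img', 'depth', 'camera_matrix', 'position', 'attitude'])
wrist [[343.92902574603113, 0.0, 256.2986741321657], [0.0, 343.92902574603113, 193.12681315508715], [0.0, 0.0, 1.0]] [0.14919667 0.61268204 0.38417026] [-0.12611754 -0.08531338  0.5574057   0.81615861] dict_keys(['img', 'depth', 'camera_matrix', 'position', 'attitude'])
```

View pics/side0.png

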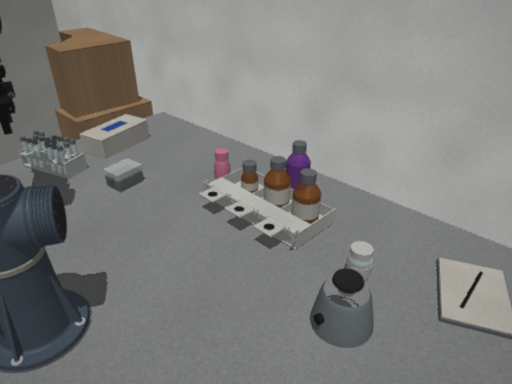

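View pics/top0.png

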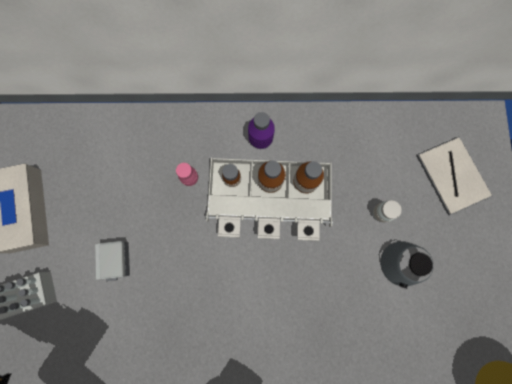

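View pics/wrist0.png

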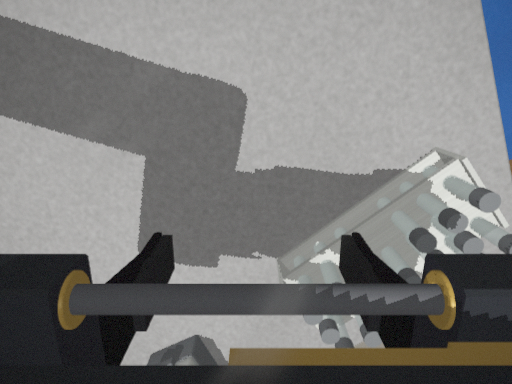

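```bash
cat > h.py <<'E'
import numpy as np
from scipy.spatial.transform import Rotation as R
def ray(c,u,v):
    K=c["camera_matrix"]; d=np.array([(u-K[0,2])/K[0,0],-(v-K[1,2])/K[1,1],-1.])
    return R.from_quat(c["attitude"]).apply(d)
def plane(c,u,v,z):
    d=ray(c,u,v);p=np.array(c["position"]); return p+d*(z-p[2])/d[2]
def dep(c,u,v):
    return np.array(c["position"])+ray(c,u,v)*c["depth"][int(round(v)),int(round(u))]
def proj(c,p):
    q=R.from_quat(c["attitude"]).inv().apply(np.array(p)-c["position"]);K=c["camera_matrix"]
    return K[0,0]*q[0]/-q[2]+K[0,2], K[1,1]*q[1]/q[2]+K[1,2]
E
python3 - <<'E'
from h import *
import cv2
t=dict(np.load("top0.npz"));s=dict(np.load("side0.npz"))
a=t["img"][145:250,195:345,::-1]; cv2.imwrite("pics/topc.png",cv2.resize(a,None,fx=5,fy=5,interpolation=cv2.INTER_CUBIC))
a=s["img"][140:250,190:345,::-1]; cv2.imwrite("pics/sidec.png",cv2.resize(a,None,fx=5,fy=5,interpolation=cv2.INTER_CUBIC))
for n,c,b in (("top",t,(145,250,195,345)),("side",s,(180,240,195,300))):
    g=cv2.cvtColor(c["img"],cv2.COLOR_RGB2GRAY)[b[0]:b[1],b[2]:b[3]]
    k,l,st,ce=cv2.connectedComponentsWithStats((g<60).astype(np.uint8))
    for i in range(1,k):
        if 15<st[i,4]<200:
            u,v=ce[i]+[b[2],b[0]]; print(n,u,v,st[i,2:],plane(c,u,v,.058),dep(c,u,v))
E
```

```text
top 260.13157894736844 145.8684210526316 [15  3 38] [ 0.80344109 -0.04462497  0.058     ] [ 0.812      -0.04520947  0.03135889]
top 262.6379310344828 175.05172413793105 [ 12  24 116] [ 0.71294122 -0.05093424  0.058     ] [ 0.69963128 -0.04933658  0.11496309]
top 301.68 174.46857142857144 [ 16  25 175] [ 0.71365991 -0.16720591  0.058     ] [ 0.69997241 -0.15899396  0.11640507]
top 230.44230769230768 179.76923076923077 [16 10 52] [0.69946069 0.04476755 0.058     ] [0.69461223 0.04334788 0.07997758]
top 228.79545454545456 227.11363636363637 [ 8  7 44] [0.55926349 0.04918445 0.058     ] [0.55915755 0.0490985  0.05924798]
top 268.42857142857144 228.67346938775512 [ 8  8 49] [ 0.55362522 -0.06546938  0.058     ] [ 0.55341394 -0.06535735  0.06065988]
top 308.1666666666667 230.5 [ 8  8 48] [ 0.54721796 -0.18033915  0.058     ] [ 0.54740071 -0.18072176  0.05550446]
side 285.67375886524826 184.5531914893617 [ 35  10 141] [ 0.74690397 -0.0791671   0.058     ] [ 0.69963005 -0.1146194   0.09285515]
side 212.4 193.56 [ 8  4 25] [0.55880664 0.04904647 0.058     ] [0.55931336 0.04962543 0.05752393]
side 295.6333333333333 197.63333333333333 [ 7  9 30] [ 0.70758283 -0.14728948  0.058     ] [ 0.66799998 -0.17514161  0.08855954]
side 238.5925925925926 208.44444444444446 [ 8  4 27] [ 0.55435679 -0.0634276   0.058     ] [ 0.55275574 -0.06500458  0.05951406]
side 268.525 226.15 [10  5 40] [ 0.5474892  -0.17956523  0.058     ] [ 0.54795277 -0.17918381  0.05755716]
```

```bash
python3 -m inch -h 2>&1 | head -5; echo
```

```text
invalid input: not JSON, or not a number
```

View pics/topc.png

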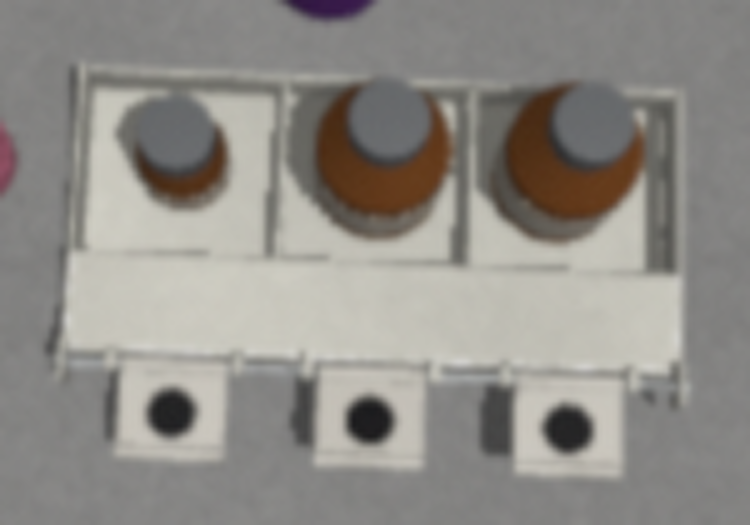

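View pics/sidec.png

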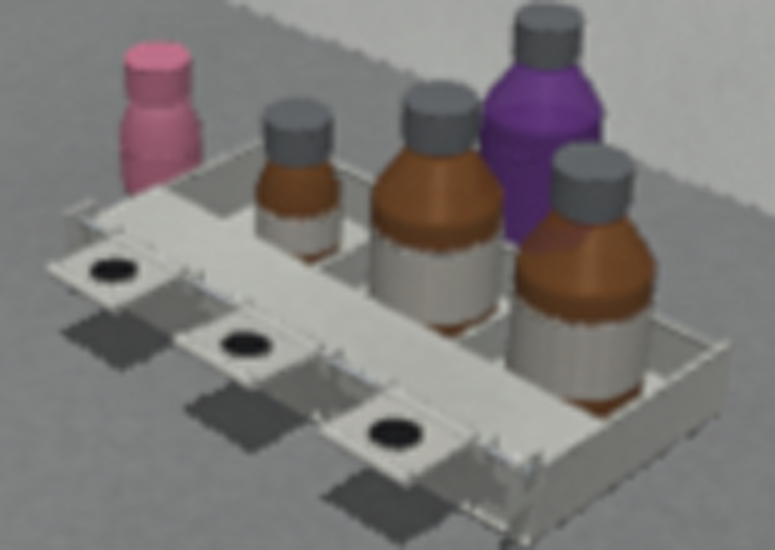

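```bash
cat >> h.py <<'E'
yaw=-0.0523
P=np.array([0.587,0.0477,0.056])
RX=np.array([np.cos(yaw),np.sin(yaw),0]);RY=np.array([-np.sin(yaw),np.cos(yaw),0]);RZ=np.array([0,0,1.])
def target(x,z,phi,y=0.):  # rack mm rel. bench below pivot
    p=P*[1,1,0]+RX*x/1e3+RY*y/1e3+RZ*z/1e3
    f=np.radians(phi); zt=np.sin(f)*RX-np.cos(f)*RZ; xt=np.cross(RY,zt)
    return p,R.from_matrix(np.array([xt,RY,zt]).T)
def rel(o,p,Rt):
    R0=R.from_quat(o["tool_rot"]); d=R0.inv().apply(p-o["position"])*1e3
    return d.round(1),(R0.inv()*Rt).as_rotvec().round(3)
def inrack(o):
    d=np.array(o["position"])-P*[1,1,0]
    Rr=np.array([RX,RY,RZ]); z=R.from_quat(o["tool_rot"]).as_matrix()[:,2]
    return (Rr@d*1e3).round(1),(Rr@z).round(3)
E
python3 - <<'E'
from h import *
from rig import robot,optics
t=dict(np.load("top0.npz"))
for u,v in [(229,236.2),(229,217),(195+350/5,145+362/5)]:
    print(plane(t,u,v,.056))
print(plane(t,110,260,.066))
o=robot.get_obs(); print(rel(o,*target(-150,200,0)))
E
```

```text
[0.53323236 0.04864497 0.056     ]
[0.58887097 0.04882398 0.056     ]
[ 0.58667976 -0.05610989  0.056     ]
[0.46926216 0.38321439 0.066     ]
(array([-387.1, -413.4,   22.4]), array([-0.002, -0.001, -0.321]))
```

```bash
python3 -m inch '[{"dx":-27,"dy":-29,"dz":1,"gripper":0},{"dx":-27,"dy":-29,"dz":1,"gripper":0},{"dx":-27,"dy":-29,"dz":1,"gripper":0},{"dx":-27,"dy":-29,"dz":1,"gripper":0},{"dx":-27,"dy":-29,"dz":1,"gripper":0},{"dx":-27,"dy":-29,"dz":1,"gripper":0},{"dx":-27,"dy":-29,"dz":1,"gripper":0},{"dx":-27,"dy":-29,"dz":1,"gripper":0}]' 10
python3 -m inch '[{"dx":-27,"dy":-29,"gripper":0},{"dx":-27,"dy":-29,"gripper":0},{"dx":-27,"dy":-29,"gripper":0},{"dx":-27,"dy":-29,"gripper":0},{"az":-0.11},{"az":-0.11},{"az":-0.1},{}]'
python3 - <<'E'
from h import *
from rig import robot
o=robot.get_obs(); print(inrack(o),o["q"].round(3),rel(o,*target(-150,200,45)),o["ft_force"].round(2),o["grip_width"])
E
```

```text
(array([-387.1,  514.4,  221.8]), array([-0.001, -0.001, -1.   ])) [ 1.019  0.528  1.434  0.     1.181 -0.178] (array([-387.1, -413.4,   22.4]), array([-0.127, -0.779, -0.303])) [ 0.31  0.57 -0.53] 0.08672782259694657invalid input
invalid input
```

```bash
python3 -m inch '[{"ax":0,"ay":0,"az":0,"dx":-27,"dy":-29,"dz":1,"gripper":0}]' 10
```

```text
time: 0.25
position: [0.2417, 0.5483, 0.2214]
tool_rot: [0.184, 0.983, 0.002, 0.0]
ft_force: [0.9, 0.2, -0.3]
grip_width: 0.084
```

Every row needs all seven keys.

```bash
python3 -m inch '[{"ax":0,"ay":0,"az":0,"dx":-27,"dy":-29,"dz":1,"gripper":0},{"ax":0,"ay":0,"az":0,"dx":-27,"dy":-29,"dz":1,"gripper":0},{"ax":0,"ay":0,"az":0,"dx":-27,"dy":-29,"dz":1,"gripper":0},{"ax":0,"ay":0,"az":0,"dx":-27,"dy":-29,"dz":1,"gripper":0},{"ax":0,"ay":0,"az":0,"dx":-27,"dy":-29,"dz":1,"gripper":0},{"ax":0,"ay":0,"az":0,"dx":-27,"dy":-29,"dz":1,"gripper":0},{"ax":0,"ay":0,"az":0,"dx":-27,"dy":-29,"dz":1,"gripper":0},{"ax":0,"ay":0,"az":0,"dx":-27,"dy":-29,"dz":1,"gripper":0}]'
python3 -m inch '[{"ax":0,"ay":0,"az":0,"dx":-27,"dy":-29,"dz":1,"gripper":0},{"ax":0,"ay":0,"az":0,"dx":-27,"dy":-29,"dz":1,"gripper":0},{"ax":0,"ay":0,"az":0,"dx":-27,"dy":-29,"dz":1,"gripper":0},{"ax":0,"ay":0,"az":0,"dx":-27,"dy":-29,"dz":1,"gripper":0},{"ax":0,"ay":0,"az":-0.11,"dx":0,"dy":0,"dz":0,"gripper":0},{"ax":0,"ay":0,"az":-0.11,"dx":0,"dy":0,"dz":0,"gripper":0},{"ax":0,"ay":0,"az":-0.1,"dx":0,"dy":0,"dz":0,"gripper":0},{"ax":0,"ay":0,"az":0,"dx":0,"dy":0,"dz":0,"gripper":0}]'
python3 - <<'E'
from h import *
from rig import robot
o=robot.get_obs(); print(inrack(o),o["q"].round(3),rel(o,*target(-150,200,45)),o["ft_force"].round(2),o["grip_width"])
E
```

```text
time: 1.05
position: [0.3591, 0.249, 0.2135]
tool_rot: [0.185, 0.983, 0.0, 0.0]
ft_force: [-0.3, -0.2, -1.0]
grip_width: 0.0232
time: 1.85
position: [0.4171, 0.1029, 0.2095]
tool_rot: [0.027, 1.0, -0.0, -0.0]
ft_force: [-0.1, -0.1, -0.5]
grip_width: 0.0004
(array([-172.5,   46.2,  209.5]), array([-0., -0., -1.])) [-0.02   0.287  1.915 -0.     0.94  -1.537] (array([-22.6, -46.2,   9.5]), array([-0.001, -0.786, -0.001])) [-0.09 -0.12 -0.51] 0.0003658017328388618
```

```bash
python3 -m inch '[{"ax":0,"ay":-0.131,"az":0,"dx":0,"dy":-8,"dz":0,"gripper":0},{"ax":0,"ay":-0.131,"az":0,"dx":0,"dy":-8,"dz":0,"gripper":0},{"ax":0,"ay":-0.131,"az":0,"dx":0,"dy":-8,"dz":0,"gripper":0},{"ax":0,"ay":-0.131,"az":0,"dx":0,"dy":-8,"dz":0,"gripper":0},{"ax":0,"ay":-0.131,"az":0,"dx":0,"dy":-8,"dz":0,"gripper":0},{"ax":0,"ay":-0.131,"az":0,"dx":0,"dy":-6,"dz":0,"gripper":0},{"ax":0,"ay":0,"az":0,"dx":0,"dy":0,"dz":0,"gripper":0},{"ax":0,"ay":0,"az":0,"dx":0,"dy":0,"dz":0,"gripper":0}]'
python3 - <<'E'
from h import *
from rig import robot
o=robot.get_obs(); print(inrack(o),o["q"].round(3),rel(o,*target(-110,40,45)),o["ft_force"].round(2),o["grip_width"])
E
```

```text
time: 2.65
position: [0.4205, 0.0825, 0.2201]
tool_rot: [0.02, 0.959, 0.01, 0.283]
ft_force: [0.2, -0.5, 0.1]
grip_width: 0.0003
(array([-168. ,   26. ,  220.1]), array([ 0.542,  0.035, -0.839])) [-0.123  0.155  2.321  0.662  0.12  -2.288] (array([ 49. , -32.4, 181.7]), array([ 0.035, -0.212, -0.004])) [ 0.22 -0.51  0.14] 0.00029189028125858836
```

```bash
python3 -m inch '[{"ax":0,"ay":0.1,"az":0,"dx":0,"dy":0,"dz":0,"gripper":0},{"ax":0,"ay":0.1,"az":0,"dx":0,"dy":0,"dz":0,"gripper":0},{"ax":0,"ay":0,"az":0,"dx":0,"dy":0,"dz":0,"gripper":0},{"ax":0,"ay":0,"az":0,"dx":0,"dy":0,"dz":0,"gripper":0}]'
python3 - <<'E'
from h import *
from rig import robot
from scipy.optimize import least_squares
o=robot.get_obs(); print(inrack(o),o["q"].round(3),rel(o,*target(-110,40,28)),o["position"],o["tool_rot"])
data=[([1.0195,.52844,1.4339,0,1.18137,-.1785],[.22722,.58145,.22158],[.18531,.98268,-.00099,-.00039]),
([-.02,.287,1.915,0,.94,-1.537],[.4171,.1029,.2095],[.027,1,0,0]),
([-.123,.155,2.321,.662,.12,-2.288],[.4205,.0825,.2201],[.02,.959,.01,.283]),
(o["q"],o["position"],o["tool_rot"])]
for q,p,r in data:
    M=R.from_euler("ZYZYZ",[q[0],q[1]+q[2],q[3],q[4],q[5]])
    print((M.inv()*R.from_quat(r)).as_rotvec().round(3))
def fk(q,k):
    r0,h,a,b,e,L,l,l2=k
    A=R.from_euler("ZY",[q[0],q[1]]);B=R.from_euler("ZY",[q[0],q[1]+q[2]]);C=R.from_euler("ZYZYZ",[q[0],q[1]+q[2],q[3],q[4],q[5]])
    return R.from_euler("z",q[0]).apply([r0,l,h])+A.apply([0,0,a])+B.apply([e,0,b])+C.apply([0,0,L])
f=lambda k:np.r_[np.concatenate([fk(q,k)-p for q,p,r in data]),0.002*(k-[0,.2,.45,.4,0,.25,.11,0])]
s=least_squares(f,[0,.2,.45,.4,0,.25,.11,0]); print(s.x.round(4),(s.fun[:12]*1e3).round(1))
E
```

```text
time: 3.05
position: [0.4228, 0.0887, 0.2202]
tool_rot: [0.015, 0.976, 0.02, 0.218]
ft_force: [-1.0, -0.1, -0.8]
grip_width: 0.0007
(array([-166.1,   32.4,  220.2]), array([ 0.423,  0.056, -0.904])) [-0.113  0.151  2.212  0.236  0.354 -1.857] (array([ 25.9, -42.5, 184.9]), array([ 0.056, -0.051,  0.008])) [0.42283929 0.08873308 0.22021897] [0.01485698 0.975719   0.0204326  0.21756428]Traceback (most recent call last):
  File "<stdin>", line 10, in <module>
  File "scipy/spatial/transform/_rotation.pyx", line 1413, in scipy.spatial.transform._rotation.Rotation.from_euler
ValueError: Expected axis specification to be a non-empty string of upto 3 characters, got ZYZYZ
```

```bash
cat >fk.py <<'E'
from h import *
def Z(a): return R.from_euler("z",a)
def Y(a): return R.from_euler("y",a)
def rot(q): return Z(q[0])*Y(q[1]+q[2])*Z(q[3])*Y(q[4])*Z(q[5])
def fk(q,k):
    r0,h,a,b,e,L,l=k
    A=Z(q[0])*Y(q[1]);B=Z(q[0])*Y(q[1]+q[2])
    return Z(q[0]).apply([r0,l,h])+A.apply([0,0,a])+B.apply([e,0,b])+rot(q).apply([0,0,L])
E
python3 - <<'E'
from fk import *
from rig import robot
from scipy.optimize import least_squares
o=robot.get_obs()
data=[([1.0195,.52844,1.4339,0,1.18137,-.1785],[.22722,.58145,.22158],[.18531,.98268,-.00099,-.00039]),
([-.02,.287,1.915,0,.94,-1.537],[.4171,.1029,.2095],[.027,1,0,0]),
([-.123,.155,2.321,.662,.12,-2.288],[.4205,.0825,.2201],[.02,.959,.01,.283]),
(o["q"],o["position"],o["tool_rot"])]
for q,p,r in data:
    print((rot(q).inv()*R.from_quat(r)).as_rotvec().round(3))
k0=np.array([0,.2,.45,.4,0,.25,.11])
f=lambda k:np.r_[np.concatenate([fk(q,k)-p for q,p,r in data]),0.002*(k-k0)]
s=least_squares(f,k0); print(s.x.round(4),(s.fun[:12]*1e3).round(1)); np.save("k.npy",s.x)
E
```

```text
[-0.     0.     1.571]
[ 0.    -0.     1.571]
[-1.00e-03  0.00e+00  1.57e+00]
[-0.    -0.     1.571]
[-0.0006  0.2745  0.5883  0.3922  0.1142  0.3057  0.111 ] [-0.   0.   0.1  0.1 -0.2 -0.1  0.1  0.1  0.1 -0.2  0.1 -0.1]
```

```bash
cat >>fk.py <<'E'
from scipy.optimize import least_squares
K=np.load("k.npy")
lo=np.array([-3.08,-.75,.22,-1.43,0,-2.85]);hi=np.array([3.08,2.2,2.44,4.57,2.65,2.85])
def ik(p,Rt,q0):
    f=lambda q:np.r_[(fk(q,K)-p)*5,(Rt.inv()*rot(q)*Z(np.pi/2)).as_rotvec()]
    s=least_squares(f,np.clip(q0,lo+.01,hi-.01),bounds=(lo,hi)); return s.x,s.cost
def path(th,phi,s=15.,rc=36.):
    t=np.radians(th);f=np.radians(phi);n=np.array([np.cos(f),np.sin(f)]);zt=np.array([np.sin(f),-np.cos(f)])
    rad=np.array([-np.cos(t),np.sin(t)]);tan=np.array([np.sin(t),np.cos(t)])
    if th<90-phi: p=51*rad-13.5*n+s*zt     # finger face on bead
    elif th<=180-phi: p=rc*rad-2*tan-9.5*n  # toe corner on plate
    else: p=rc*rad-2*tan+9.5*n   # heel
    return p+[0,56]
E
python3 - <<'E'
from fk import *
for phi in (20,25,30,35,45):
  for nm,q0 in (("A",[-.1,.2,2.1,0,.3,-1.6]),("B",[-.1,.2,2.1,3.1,.3,-1.6+0*np.pi])):
    for th in (-15,0,40,90,180):
        x,z=path(th,phi); 
        p,Rt=target(x,z,phi)
        if nm=="B": Rt=Rt*Z(0)
        q,c=ik(p,Rt,q0); q2,c2=ik(p,Rt*Z(np.pi),q0)
        print(phi,nm,th,(round(x),round(z)),q.round(2),"%.1e"%c,"| half:",q2.round(2),"%.1e"%c2)
E
```

```text
20 A -15 (-57, 24) [-0.13  0.71  2.07  1.21  0.03 -2.85] 3.2e-07 | half: [-0.13  0.71  2.07  1.26  0.03  0.23] 7.6e-28
20 A 0 (-59, 37) [-0.13  0.68  2.07  0.6   0.05 -2.24] 6.6e-22 | half: [-0.13  0.68  2.07  0.6   0.05  0.9 ] 1.3e-20
20 A 40 (-47, 70) [-0.13  0.61  2.03  0.17  0.15 -1.81] 7.0e-21 | half: [-0.13  0.61  2.03  0.17  0.15  1.33] 1.1e-29
20 A 90 (-11, 89) [-0.12  0.59  1.93  0.09  0.27 -1.72] 4.2e-25 | half: [-0.12  0.59  1.93  0.09  0.27  1.42] 4.5e-19
20 A 180 (45, 61) [-0.12  0.69  1.81  0.07  0.3  -1.7 ] 1.1e-22 | half: [-0.12  0.69  1.81  0.07  0.3   1.44] 4.8e-27
20 B -15 (-57, 24) [-0.13  0.71  2.07  1.21  0.03 -2.85] 3.2e-07 | half: [-0.13  0.71  2.07  1.26  0.03  0.23] 1.0e-24
20 B 0 (-59, 37) [-0.13  0.68  2.07  0.6   0.05 -2.24] 2.3e-20 | half: [-0.13  0.68  2.07  0.6   0.05  0.9 ] 5.5e-21
20 B 40 (-47, 70) [-0.13  0.61  2.03  0.17  0.15 -1.81] 9.7e-22 | half: [-0.11  0.63  2.09  2.52  0.   -1.01] 3.2e-03
20 B 90 (-11, 89) [-0.12  0.59  1.93  0.09  0.27 -1.72] 3.3e-18 | half: [-0.12  0.59  1.93  0.09  0.27  1.42] 3.3e-20
20 B 180 (45, 61) [-0.12  0.69  1.81  
[... 4097 characters left out ...]
80 (43, 65) [-0.1   0.68  1.92  1.16  0.   -2.77] 3.3e-02 | half: [-0.13  0.79  2.1   3.03  0.54 -1.53] 2.1e-20
45 B -15 (-48, 23) [-0.11  0.69  2.04  0.75  0.   -2.37] 8.0e-02 | half: [-0.16  0.97  2.33  3.05  0.94 -1.59] 2.6e-22
45 B 0 (-50, 36) [-0.11  0.66  2.06  0.75  0.   -2.37] 7.4e-02 | half: [-0.16  0.93  2.34  3.05  0.91 -1.59] 6.6e-24
45 B 40 (-38, 69) [-0.11  0.6   2.06  0.78  0.   -2.39] 5.4e-02 | half: [-0.15  0.81  2.31  3.04  0.77 -1.57] 2.0e-30
45 B 90 (-9, 85) [-0.1   0.6   2.02  0.8   0.   -2.41] 3.9e-02 | half: [-0.14  0.74  2.23  3.03  0.62 -1.54] 7.4e-20
45 B 180 (43, 65) [-0.1   0.68  1.92  0.73  0.   -2.34] 3.3e-02 | half: [-0.13  0.79  2.1   3.03  0.54 -1.53] 1.0e-31
```

```bash
R='x'; python3 -m inch '[{"ax":0,"ay":0,"az":0.149,"dx":0,"dy":0,"dz":0,"gripper":0},{"ax":0,"ay":0,"az":0.149,"dx":0,"dy":0,"dz":0,"gripper":0},{"ax":0,"ay":0,"az":0.149,"dx":0,"dy":0,"dz":0,"gripper":0},{"ax":0,"ay":0,"az":0.149,"dx":0,"dy":0,"dz":0,"gripper":0},{"ax":0,"ay":0,"az":0.149,"dx":0,"dy":0,"dz":0,"gripper":0},{"ax":0,"ay":0,"az":0.149,"dx":0,"dy":0,"dz":0,"gripper":0},{"ax":0,"ay":0,"az":0.149,"dx":0,"dy":0,"dz":0,"gripper":0},{"ax":0,"ay":0,"az":0.149,"dx":0,"dy":0,"dz":0,"gripper":0}]'
python3 -m inch '[{"ax":0,"ay":0,"az":0.149,"dx":0,"dy":0,"dz":0,"gripper":0},{"ax":0,"ay":0,"az":0.149,"dx":0,"dy":0,"dz":0,"gripper":0},{"ax":0,"ay":0,"az":0.149,"dx":0,"dy":0,"dz":0,"gripper":0},{"ax":0,"ay":0,"az":0.149,"dx":0,"dy":0,"dz":0,"gripper":0},{"ax":0,"ay":0,"az":0.149,"dx":0,"dy":0,"dz":0,"gripper":0},{"ax":0,"ay":0,"az":0.149,"dx":0,"dy":0,"dz":0,"gripper":0},{"ax":0,"ay":0,"az":0.149,"dx":0,"dy":0,"dz":0,"gripper":0},{"ax":0,"ay":0,"az":0.149,"dx":0,"dy":0,"dz":0,"gripper":0}]'
python3 -m inch '[{"ax":0,"ay":0,"az":0.149,"dx":0,"dy":0,"dz":0,"gripper":0},{"ax":0,"ay":0,"az":0.149,"dx":0,"dy":0,"dz":0,"gripper":0},{"ax":0,"ay":0,"az":0.149,"dx":0,"dy":0,"dz":0,"gripper":0},{"ax":0,"ay":0,"az":0.149,"dx":0,"dy":0,"dz":0,"gripper":0},{"ax":0,"ay":0,"az":0.149,"dx":0,"dy":0,"dz":0,"gripper":0},{"ax":0,"ay":0,"az":0,"dx":0,"dy":0,"dz":0,"gripper":0}]'
cat > st.py <<'E'
from fk import *
from rig import robot
import sys
def targ(x,z,phi,y=0):
    p,Rt=target(x,z,phi,y); return p,Rt*Z(np.pi)
o=robot.get_obs()
if __name__=="__main__":
    print(o["time"],"rack",*inrack(o),"q",o["q"].round(3),"F",o["ft_force"].round(2))
    a=list(map(float,sys.argv[1:])); 
    if a: print("rel",*rel(o,*targ(*a)))
E
python3 st.py -130 180 45
python3 - <<'E'
from st import *
for x in (-170,-140,-110,-80):
  for z in (200,150,100,60):
    print(x,z,*[ (q.round(2),"%.0e"%c) for q,c in [ik(*targ(x,z,45),[-.1,.5,2.1,3,.6,-1.6])]])
E
```

```text
time: 3.85
position: [0.4208, 0.089, 0.2192]
tool_rot: [0.563, 0.797, 0.139, 0.167]
ft_force: [0.0, 0.3, 0.2]
grip_width: 0.0002
time: 4.65
position: [0.4208, 0.089, 0.2192]
tool_rot: [0.914, 0.344, 0.209, 0.06]
ft_force: [-0.1, 0.7, 0.2]
grip_width: 0.0004
time: 5.25
position: [0.421, 0.0889, 0.2193]
tool_rot: [0.976, -0.009, 0.216, -0.019]
ft_force: [0.1, 0.8, 0.3]
grip_width: 0.0003
5.25 rack [-168.    32.5  219.3] [ 0.42   0.056 -0.906] q [-0.113  0.151  2.215  0.236  0.355  1.272] F [0.1  0.78 0.34]
rel [17.1 35.7 49.8] [-0.059  0.351  0.012]
-170 200 (array([-0.15,  0.26,  2.44,  3.01,  0.26, -1.51]), '5e-03')
-170 150 (array([-0.1 ,  0.43,  2.44,  3.21,  0.38, -1.66]), '1e-02')
-170 100 (array([-0.05,  0.61,  2.44,  3.29,  0.53, -1.69]), '2e-02')
-170 60 (array([-0.02,  0.77,  2.44,  3.32,  0.69, -1.68]), '3e-02')
-140 200 (array([-0.18,  0.33,  2.44,  2.94,  0.38, -1.47]), '7e-04')
-140 150 (array([-0.14,  0.49,  2.44,  3.08,  0.49, -1.58]), '5e-03')
-140 100 (array([-0.1 ,  0.66,  2.44,  3.16,  0.64, -1.63]), '1e-02')
-140 60 (array([-0.08,  0.81,  2.44,  3.19,  0.78, -1.63]), '1e-02')
-110 200 (array([-0.18,  0.37,  2.41,  2.92,  0.42, -1.46]), '9e-22')
-110 150 (array([-0.17,  0.55,  2.44,  3.01,  0.62, -1.55]), '3e-04')
-110 100 (array([-0.15,  0.72,  2.44,  3.08,  0.75, -1.59]), '2e-03')
-110 60 (array([-0.13,  0.86,  2.44,  3.1 ,  0.89, -1.61]), '3e-03')
-80 200 (array([-0.17,  0.38,  2.33,  2.91,  0.36, -1.44]), '1e-27')
-80 150 (array([-0.17,  0.56,  2.38,  2.99,  0.59, -1.53]), '1e-27')
-80 100 (array([-0.17,  0.75,  2.42,  3.03,  0.81, -1.57]), '7e-21')
-80 60 (array([-0.17,  0.9 ,  2.42,  3.04,  0.96, -1.6 ]), '4e-17')
```

```bash
python3 st.py -80 200 38
python3 - <<'E'
from st import *
for x,z in [(-80,200),(-80,100),(-80,30),(-62,29),path(0,38),path(45,38),path(90,38),path(135,38),path(180,38)]:
    q,c=ik(*targ(x,z,38),[-.1,.5,2.1,3,.6,-1.6]);print(round(x,1),round(z,1),q.round(2),"%.0e"%c)
E
```

```text
5.25 rack [-168.    32.5  219.3] [ 0.42   0.056 -0.906] q [-0.113  0.151  2.215  0.236  0.355  1.272] F [0.1  0.78 0.34]
rel [70.9 37.  52.6] [-0.058  0.228  0.015]
-80 200 [-0.16  0.33  2.24  2.48  0.11 -1.  ] 2e-19
-80 100 [-0.16  0.64  2.33  3.    0.49 -1.53] 7e-30
-80 30 [-0.16  0.87  2.35  3.05  0.74 -1.58] 2e-22
-62 29 [-0.15  0.85  2.3   3.04  0.68 -1.57] 2e-18
-52.4 35.9 [-0.15  0.83  2.27  3.04  0.62 -1.56] 6e-22
-37.5 71.9 [-0.14  0.71  2.23  3.01  0.47 -1.53] 7e-18
-9.5 86.2 [-0.14  0.67  2.16  2.99  0.35 -1.49] 3e-20
16.6 77.0 [-0.13  0.7   2.09  2.98  0.32 -1.48] 1e-18
43.5 63.8 [-0.13  0.73  2.03  2.98  0.29 -1.47] 3e-30
```

```bash
python3 -m inch '[{"ax":0,"ay":0,"az":0,"dx":24,"dy":12,"dz":18,"gripper":0},{"ax":0,"ay":0,"az":0,"dx":24,"dy":12,"dz":17,"gripper":0},{"ax":0,"ay":0,"az":0,"dx":23,"dy":13,"dz":17,"gripper":0},{"ax":-0.02,"ay":0.06,"az":0,"dx":0,"dy":0,"dz":0,"gripper":0},{"ax":-0.02,"ay":0.06,"az":0,"dx":0,"dy":0,"dz":0,"gripper":0},{"ax":-0.01,"ay":0.05,"az":0.01,"dx":0,"dy":0,"dz":0,"gripper":0},{"ax":-0.01,"ay":0.06,"az":0,"dx":0,"dy":0,"dz":0,"gripper":0},{"ax":0,"ay":0,"az":0,"dx":0,"dy":0,"dz":0,"gripper":0}]'
python3 st.py -80 130 38
```

```text
time: 6.05
position: [0.5094, 0.0579, 0.2021]
tool_rot: [0.956, -0.013, 0.293, -0.006]
ft_force: [0.1, -0.1, 0.5]
grip_width: 0.0006
6.05 rack [-78.    6.2 202.1] [ 0.56   0.032 -0.828] q [-0.163  0.305  2.182  0.964  0.114  0.504] F [ 0.12 -0.14  0.54]
rel [-42.2   7.4  58.4] [-0.033  0.068  0.013]
```

```bash
python3 -m inch '[{"ax":-0.01,"ay":0.02,"az":0,"dx":0,"dy":1,"dz":0,"gripper":0},{"ax":-0.01,"ay":0.02,"az":0.01,"dx":0,"dy":2,"dz":0,"gripper":0},{"ax":-0.01,"ay":0.02,"az":0,"dx":0,"dy":2,"dz":0,"gripper":0},{"ax":0,"ay":0.01,"az":0,"dx":0,"dy":2,"dz":0,"gripper":0},{"ax":0,"ay":0,"az":0,"dx":-5,"dy":0,"dz":7,"gripper":0},{"ax":0,"ay":0,"az":0,"dx":-5,"dy":0,"dz":7,"gripper":0},{"ax":0,"ay":0,"az":0,"dx":-5,"dy":0,"dz":7,"gripper":0},{"ax":0,"ay":0,"az":0,"dx":-5,"dy":0,"dz":7,"gripper":0}]'
python3 st.py -80 100 38
```

```text
time: 6.85
position: [0.5122, 0.0559, 0.172]
tool_rot: [0.949, -0.016, 0.316, -0.002]
ft_force: [0.1, -0.6, 0.3]
grip_width: 0.0005
6.85 rack [-75.1   4.3 172. ] [ 0.599  0.024 -0.8  ] q [-0.164  0.402  2.246  2.578  0.17  -1.113] F [ 0.06 -0.57  0.29]
rel [-47.1   5.2  54.5] [-0.024  0.02   0.009]
```

Flipped through; now descend.

```bash
python3 -m inch '[{"ax":-0.012,"ay":0.01,"az":0.005,"dx":-8,"dy":1,"dz":9,"gripper":0},{"ax":-0.012,"ay":0.01,"az":0.004,"dx":-8,"dy":1,"dz":9,"gripper":0},{"ax":0,"ay":0,"az":0,"dx":-8,"dy":1,"dz":9,"gripper":0},{"ax":0,"ay":0,"az":0,"dx":-8,"dy":1,"dz":9,"gripper":0},{"ax":0,"ay":0,"az":0,"dx":-8,"dy":1,"dz":9,"gripper":0},{"ax":0,"ay":0,"az":0,"dx":-7,"dy":0,"dz":9,"gripper":0},{"ax":0,"ay":0,"az":0,"dx":0,"dy":0,"dz":0,"gripper":0},{"ax":0,"ay":0,"az":0,"dx":0,"dy":0,"dz":0,"gripper":0}]'
python3 st.py -80 30 38
python3 - <<'E'
from rig import optics
from h import *
import cv2
for n in ("side","wrist"):
    c=optics.camera(n); np.savez(n+"1.npz",**c)
    a=c["img"][:,:,::-1]
    if n=="side": a=cv2.resize(a[120:260,150:330],None,fx=4,fy=4,interpolation=cv2.INTER_CUBIC)
    cv2.imwrite(f"pics/{n}1.png",a)
E
```

```text
time: 7.65
position: [0.5082, 0.052, 0.101]
tool_rot: [0.945, -0.025, 0.325, 0.007]
ft_force: [0.4, -0.2, 0.0]
grip_width: 0.0003
7.65 rack [-78.9   0.2 101. ] [ 0.615  0.002 -0.788] q [-0.159  0.635  2.326  2.996  0.484 -1.525] F [ 0.4  -0.19  0.  ]
rel [-44.6   0.3  55.3] [-0.002  0.    -0.001]
```

View pics/side1.png

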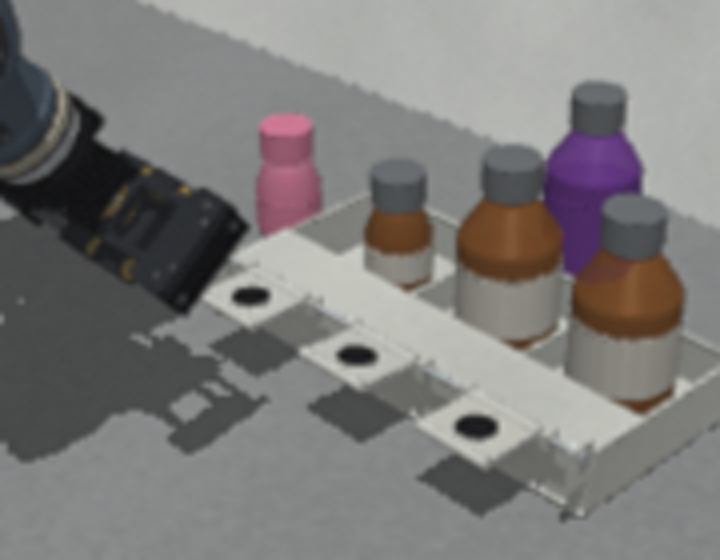

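View pics/wrist1.png

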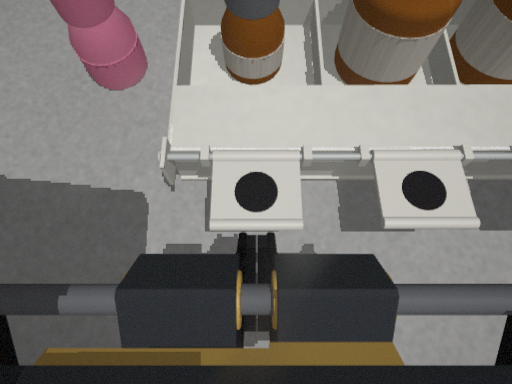

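```bash
python3 -m inch '[{"ax":0,"ay":0,"az":0,"dx":-9,"dy":0,"dz":11,"gripper":0},{"ax":0,"ay":0,"az":0,"dx":-9,"dy":0,"dz":11,"gripper":0},{"ax":0,"ay":0,"az":0,"dx":-9,"dy":0,"dz":11,"gripper":0},{"ax":0,"ay":0,"az":0,"dx":-9,"dy":0,"dz":11,"gripper":0},{"ax":0,"ay":0,"az":0,"dx":-9,"dy":0,"dz":11,"gripper":0},{"ax":0,"ay":0,"az":0,"dx":0,"dy":0,"dz":0,"gripper":0},{"ax":0,"ay":0,"az":0,"dx":0,"dy":0,"dz":0,"gripper":0}]'
python3 st.py -62 29 38
python3 - <<'E'
from h import *
c=dict(np.load("wrist1.npz"))
Rr=np.array([RX,RY,RZ])
for u,v,z in [(255,229,.056),(256,191,.058),(258,155,.056),(210,190,.058),(302,190,.058)]:
    print(u,v,(Rr@(plane(c,u,v,z)-P)*1e3).round(1),(Rr@(dep(c,u,v)-P)*1e3).round(1))
E
python3 - <<'E'
from st import *
for phi in (38,):
  for th in (0,4,10,20,30,40,50,60,75,90,105,120,135,142,150,160,170,180): print(th,path(th,phi).round(1))
E
```

```text
time: 8.45
position: [0.5071, 0.052, 0.0307]
tool_rot: [0.945, -0.025, 0.326, 0.008]
ft_force: [-0.7, 0.4, 0.2]
grip_width: 0.0004
8.45 rack [-80.    0.1  30.7] [ 0.617  0.001 -0.787] q [-0.159  0.872  2.349  3.043  0.744 -1.58 ] F [-0.71  0.36  0.25]
rel [13.2  0.1 12.5] [-0.001 -0.001 -0.001]
255 229 [-55.4   1.8   0. ] [-56.3   1.8   3.4]
256 191 [-28.8   1.1   2. ] [-29.2   1.1   3. ]
258 155 [ 0.  -0.3 -0. ] [-2.6 -0.3  5.2]
210 190 [-28.1  33.1   2. ] [ -5.9  41.5 -55.4]
302 190 [-28.1 -30.8   2. ] [ -5.9 -38.8 -55.5]
0 [-52.4  35.9]
4 [-52.3  39.4]
10 [-51.6  44.7]
20 [-49.3  53.3]
30 [-45.6  61.4]
40 [-40.5  68.7]
50 [-34.2  74.9]
60 [-27.2  80.3]
75 [-18.7  84.4]
90 [-9.5 86.2]
105 [-0.1 85.4]
120 [ 8.8 82.3]
135 [16.6 77. ]
142 [19.7 73.9]
150 [37.7 81.6]
160 [40.6 76. ]
170 [42.6 70.1]
180 [43.5 63.8]
```

```bash
python3 - <<'E'
from st import *
n=np.array([.787,.617]);zt=np.array([.617,-.787])
w=[(-80,30.7),(-62,29)]+[path(t,38) for t in (0,5,10,15,20,25,30,35,40,45,50,56,62,68,74,80,86,92,98,104,110,116,122,128,134,140)]
w+= [ (22,72.5),(26,72),(30,71.5),(33,70.5),(35,69),(36,67.5),(37,66),(37.5,64.9),(37.5,63.9)]
w=np.array(w)
for a,b in zip(w,w[1:]): print(b.round(1),"dx %.1f dz %.1f"%((b-a)@n,(b-a)@zt))
t=np.radians(142);rad=np.array([-np.cos(t),np.sin(t)]);tan=np.array([np.sin(t),np.cos(t)]);print([(38*rad-2*tan+[0,56]).round(1),n])
E
```

```text
[-62.  29.] dx 13.1 dz 12.4
[-52.4  35.9] dx 11.8 dz 0.5
[-52.2  40.3] dx 2.9 dz -3.4
[-51.6  44.7] dx 3.2 dz -3.1
[-50.7  49.1] dx 3.4 dz -2.8
[-49.3  53.3] dx 3.7 dz -2.5
[-47.6  57.4] dx 3.9 dz -2.2
[-45.6  61.4] dx 4.1 dz -1.8
[-43.2  65.1] dx 4.2 dz -1.5
[-40.5  68.7] dx 4.3 dz -1.1
[-37.5  71.9] dx 4.4 dz -0.7
[-34.2  74.9] dx 4.4 dz -0.3
[-29.3  78.9] dx 6.3 dz -0.1
[-26.2  81. ] dx 3.8 dz 0.3
[-22.8  82.8] dx 3.7 dz 0.6
[-19.3  84.2] dx 3.6 dz 1.0
[-15.7  85.3] dx 3.5 dz 1.4
[-12.   85.9] dx 3.3 dz 1.8
[-8.2 86.2] dx 3.1 dz 2.1
[-4.5 86.1] dx 2.9 dz 2.4
[-0.7 85.6] dx 2.6 dz 2.7
[ 2.9 84.7] dx 2.3 dz 3.0
[ 6.5 83.4] dx 2.0 dz 3.2
[ 9.9 81.7] dx 1.7 dz 3.4
[13.1 79.8] dx 1.3 dz 3.5
[16.1 77.4] dx 0.9 dz 3.7
[18.8 74.8] dx 0.5 dz 3.7
[22.  72.5] dx 1.1 dz 3.8
[26. 72.] dx 2.8 dz 2.9
[30.  71.5] dx 2.8 dz 2.9
[33.  70.5] dx 1.7 dz 2.6
[35. 69.] dx 0.6 dz 2.4
[36.  67.5] dx -0.1 dz 1.8
[37. 66.] dx -0.1 dz 1.8
[37.5 64.9] dx -0.3 dz 1.2
[37.5 63.9] dx -0.6 dz 0.8
[array([28.7, 81. ]), array([0.787, 0.617])]
```

```bash
python3 -m inch '[{"ax":0,"ay":0,"az":0,"dx":6.5,"dy":0,"dz":6,"gripper":0},{"ax":0,"ay":0,"az":0,"dx":6.5,"dy":0,"dz":6.4,"gripper":0},{"ax":0,"ay":0,"az":0,"dx":3,"dy":0,"dz":0.5,"gripper":0},{"ax":0,"ay":0,"az":0,"dx":3,"dy":0,"dz":0,"gripper":0},{"ax":0,"ay":0,"az":0,"dx":3,"dy":0,"dz":0,"gripper":0},{"ax":0,"ay":0,"az":0,"dx":3,"dy":0,"dz":0,"gripper":0},{"ax":0,"ay":0,"az":0,"dx":0,"dy":0,"dz":0,"gripper":0}]'
python3 st.py -52.4 35.9 38
python3 -m inch '[{"ax":0,"ay":0,"az":0,"dx":3,"dy":0,"dz":-3.3,"gripper":0},{"ax":0,"ay":0,"az":0,"dx":3.2,"dy":0,"dz":-3.1,"gripper":0},{"ax":0,"ay":0,"az":0,"dx":3.4,"dy":0,"dz":-2.8,"gripper":0},{"ax":0,"ay":0,"az":0,"dx":3.7,"dy":0,"dz":-2.5,"gripper":0},{"ax":0,"ay":0,"az":0,"dx":0,"dy":0,"dz":0,"gripper":0}]'
python3 st.py -49.3 53.3 38
python3 - <<'E'
from rig import optics
from h import *
import cv2
for n in ("side","wrist"):
    c=optics.camera(n); np.savez(n+"2.npz",**c)
    a=c["img"][:,:,::-1]
    if n=="side": a=cv2.resize(a[120:260,150:330],None,fx=4,fy=4,interpolation=cv2.INTER_CUBIC)
    cv2.imwrite(f"pics/{n}2.png",a)
E
```

```text
time: 9.15
position: [0.5332, 0.0506, 0.0355]
tool_rot: [0.945, -0.025, 0.325, 0.008]
ft_force: [-1.6, -0.2, -0.1]
grip_width: 0.0003
9.15 rack [-53.9   0.1  35.5] [ 0.614  0.001 -0.789] q [-0.15   0.828  2.278  3.038  0.626 -1.562] F [-1.6  -0.18 -0.12]
rel [1.4 0.1 0.6] [-0.001  0.002 -0.002]
time: 9.65
position: [0.5393, 0.05, 0.0542]
tool_rot: [0.944, -0.025, 0.328, 0.008]
ft_force: [-0.9, 0.5, -0.3]
grip_width: 0.0005
9.65 rack [-47.8  -0.2  54.2] [ 0.62   0.001 -0.785] q [-0.149  0.772  2.265  3.028  0.564 -1.549] F [-0.91  0.52 -0.3 ]
rel [-1.8 -0.2 -0.2] [-0.001 -0.005 -0.001]
```

View pics/side2.png

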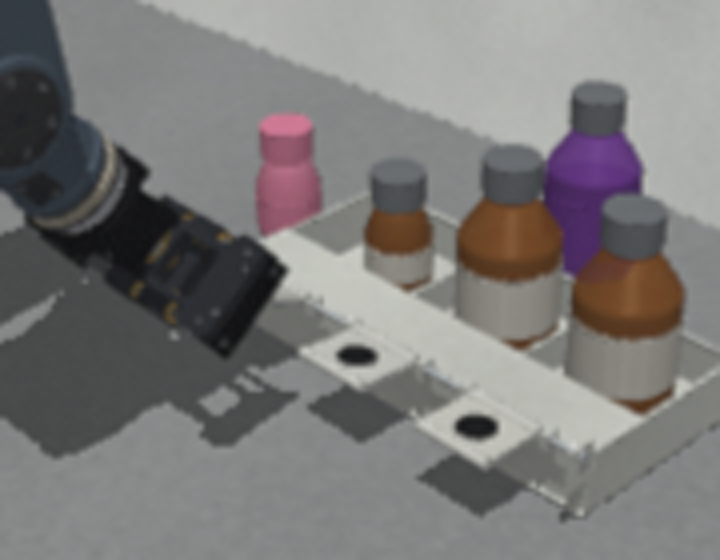

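View pics/wrist2.png

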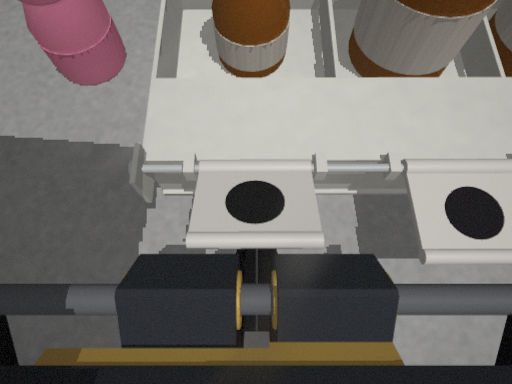

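```bash
python3 -m inch '[{"ax":0,"ay":0,"az":0,"dx":3.5,"dy":0,"dz":-2.2,"gripper":0},{"ax":0,"ay":0,"az":0,"dx":4,"dy":0,"dz":-1.8,"gripper":0},{"ax":0,"ay":0,"az":0,"dx":4.2,"dy":0,"dz":-1.5,"gripper":0},{"ax":0,"ay":0,"az":0,"dx":4.3,"dy":0,"dz":-1.1,"gripper":0},{"ax":0,"ay":0,"az":0,"dx":4.4,"dy":0,"dz":-0.7,"gripper":0},{"ax":0,"ay":0,"az":0,"dx":4.4,"dy":0,"dz":-0.3,"gripper":0},{"ax":0,"ay":0,"az":0,"dx":4,"dy":0,"dz":0,"gripper":0},{"ax":0,"ay":0,"az":0,"dx":0,"dy":0,"dz":0,"gripper":0}]'
python3 st.py -29.3 78.9 38
python3 -m inch '[{"ax":0,"ay":0,"az":0,"dx":4,"dy":0,"dz":0.3,"gripper":0},{"ax":0,"ay":0,"az":0,"dx":3.7,"dy":0,"dz":0.6,"gripper":0},{"ax":0,"ay":0,"az":0,"dx":3.6,"dy":0,"dz":1,"gripper":0},{"ax":0,"ay":0,"az":0,"dx":3.5,"dy":0,"dz":1.4,"gripper":0},{"ax":0,"ay":0,"az":0,"dx":3.3,"dy":0,"dz":1.8,"gripper":0},{"ax":0,"ay":0,"az":0,"dx":3.1,"dy":0,"dz":2.1,"gripper":0},{"ax":0,"ay":0,"az":0,"dx":0,"dy":0,"dz":0,"gripper":0}]'
python3 st.py -8.2 86.2 38
python3 - <<'E'
from rig import optics
from h import *
import cv2
for n in ("side","wrist"):
    c=optics.camera(n); np.savez(n+"3.npz",**c)
    a=c["img"][:,:,::-1]
    if n=="side": a=cv2.resize(a[120:260,150:330],None,fx=4,fy=4,interpolation=cv2.INTER_CUBIC)
    cv2.imwrite(f"pics/{n}3.png",a)
E
```

```text
time: 10.55
position: [0.5568, 0.0491, 0.0774]
tool_rot: [0.945, -0.025, 0.327, 0.008]
ft_force: [0.4, 0.1, 0.1]
grip_width: 0.0006
10.55 rack [-30.2  -0.2  77.4] [ 0.618  0.001 -0.786] q [-0.144  0.697  2.214  3.005  0.438 -1.518] F [0.4  0.08 0.13]
rel [ 1.6 -0.2 -0.6] [-0.001 -0.003 -0.001]
time: 11.25
position: [0.5778, 0.048, 0.0844]
tool_rot: [0.945, -0.025, 0.327, 0.008]
ft_force: [-0.0, 0.2, -0.7]
grip_width: 0.0004
11.25 rack [-9.2 -0.2 84.4] [ 0.618  0.001 -0.787] q [-0.139  0.677  2.158  2.987  0.362 -1.493] F [-0.01  0.22 -0.73]
rel [ 1.9 -0.2 -0.8] [-0.001 -0.002 -0.001]
```

View pics/side3.png

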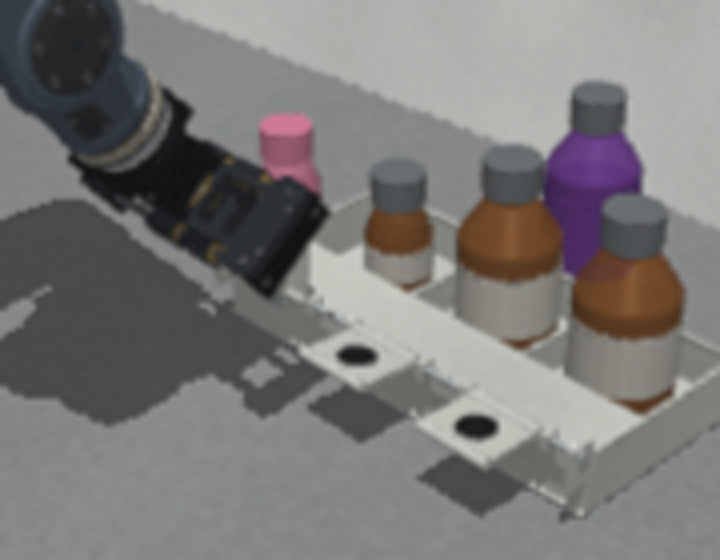

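View pics/wrist3.png

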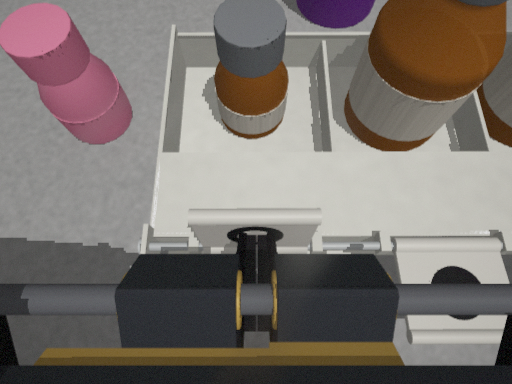

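```bash
python3 -m inch '[{"ax":0,"ay":0,"az":0,"dx":4,"dy":0,"dz":2,"gripper":0},{"ax":0,"ay":0,"az":0,"dx":3,"dy":0,"dz":2.4,"gripper":0},{"ax":0,"ay":0,"az":0,"dx":2.5,"dy":0,"dz":2.8,"gripper":0},{"ax":0,"ay":0,"az":0,"dx":2.3,"dy":0,"dz":3,"gripper":0},{"ax":0,"ay":0,"az":0,"dx":2,"dy":0,"dz":3.2,"gripper":0},{"ax":0,"ay":0,"az":0,"dx":1.7,"dy":0,"dz":3.4,"gripper":0},{"ax":0,"ay":0,"az":0,"dx":1.3,"dy":0,"dz":3.5,"gripper":0},{"ax":0,"ay":0,"az":0,"dx":0,"dy":0,"dz":0,"gripper":0}]'
python3 st.py 18.8 74.8 38
python3 - <<'E'
from rig import optics
from h import *
import cv2
for n in ("wrist",):
    c=optics.camera(n); np.savez(n+"4.npz",**c)
    cv2.imwrite(f"pics/{n}4.png",c["img"][:,:,::-1])
E
```

```text
time: 12.15
position: [0.6032, 0.0466, 0.0783]
tool_rot: [0.945, -0.025, 0.326, 0.008]
ft_force: [0.0, 0.1, -0.2]
grip_width: 0.0003
12.15 rack [16.3 -0.2 78.3] [ 0.617  0.001 -0.787] q [-0.134  0.695  2.096  2.977  0.317 -1.477] F [ 0.03  0.1  -0.22]
rel [-0.2 -0.2  4.3] [-0.001 -0.002 -0.002]
```

View pics/wrist4.png

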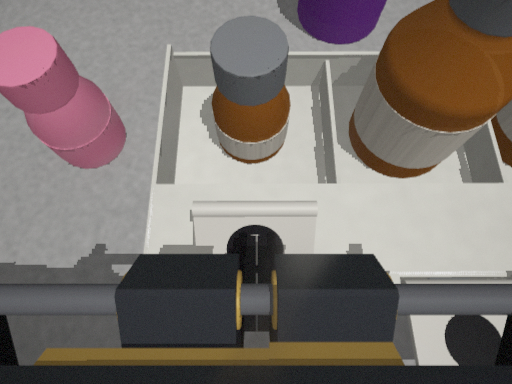

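```bash
python3 -m inch '[{"ax":0,"ay":0,"az":0,"dx":1,"dy":0,"dz":3.8,"gripper":0},{"ax":0,"ay":0,"az":0,"dx":1.5,"dy":0,"dz":3.8,"gripper":0},{"ax":0,"ay":0,"az":0,"dx":2.8,"dy":0,"dz":2.9,"gripper":0},{"ax":0,"ay":0,"az":0,"dx":2.8,"dy":0,"dz":2.9,"gripper":0},{"ax":0,"ay":0,"az":0,"dx":1.7,"dy":0,"dz":2.6,"gripper":0},{"ax":0,"ay":0,"az":0,"dx":0.6,"dy":0,"dz":2.4,"gripper":0},{"ax":0,"ay":0,"az":0,"dx":0,"dy":0,"dz":0,"gripper":0}]'
python3 st.py 37.5 63.9 38
python3 - <<'E'
from rig import optics
from h import *
import cv2
for n in ("wrist",):
    c=optics.camera(n); np.savez(n+"5.npz",**c)
    cv2.imwrite(f"pics/{n}5.png",c["img"][:,:,::-1])
E
```

```text
time: 12.9
position: [0.6226, 0.0456, 0.0704]
tool_rot: [0.945, -0.025, 0.326, 0.008]
ft_force: [-0.8, 0.2, -0.5]
grip_width: 0.0005
12.9 rack [35.6 -0.2 70.4] [ 0.617  0.001 -0.787] q [-0.13   0.718  2.05   2.972  0.294 -1.468] F [-0.82  0.2  -0.5 ]
rel [-2.5 -0.2  6.2] [-0.001 -0.002 -0.002]
```

View pics/wrist5.png

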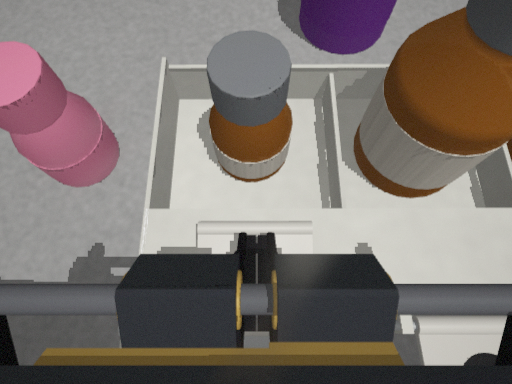

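```bash
python3 -m inch '[{"ax":0,"ay":0,"az":0,"dx":-0.6,"dy":0,"dz":1.5,"gripper":0},{"ax":0,"ay":0,"az":0,"dx":-0.7,"dy":0,"dz":1.5,"gripper":0},{"ax":0,"ay":0,"az":0,"dx":-0.6,"dy":0,"dz":1.5,"gripper":0},{"ax":0,"ay":0,"az":0,"dx":0,"dy":0,"dz":0,"gripper":0}]'
python3 st.py 37.5 63.9 38
python3 -m inch '[{"ax":0,"ay":0,"az":0,"dx":-0.6,"dy":0,"dz":0.8,"gripper":0},{"ax":0,"ay":0,"az":0,"dx":-0.3,"dy":0,"dz":0.4,"gripper":0},{"ax":0,"ay":0,"az":0,"dx":0,"dy":0,"dz":0,"gripper":0}]'
python3 st.py 37.5 63.9 38
```

```text
time: 13.35
position: [0.6232, 0.0456, 0.0654]
tool_rot: [0.945, -0.025, 0.326, 0.008]
ft_force: [0.2, -0.7, 0.0]
grip_width: 0.0003
13.35 rack [36.3 -0.2 65.4] [ 0.616  0.001 -0.788] q [-0.13   0.729  2.049  2.978  0.302 -1.474] F [ 0.19 -0.66  0.02]
rel [ 0.1 -0.2  1.9] [-0.001 -0.001 -0.002]
time: 13.65
position: [0.6234, 0.0456, 0.0644]
tool_rot: [0.945, -0.025, 0.326, 0.008]
ft_force: [-0.8, -0.1, 2.1]
grip_width: 0.0004
13.65 rack [36.5 -0.2 64.4] [ 0.617  0.001 -0.787] q [-0.13   0.732  2.049  2.98   0.306 -1.476] F [-0.78 -0.12  2.06]
rel [ 0.5 -0.2  1. ] [-0.001 -0.002 -0.002]
```

```bash
python3 -m inch '[{"ax":0,"ay":0,"az":0,"dx":-0.3,"dy":0,"dz":0.4,"gripper":0},{"ax":0,"ay":0,"az":0,"dx":0,"dy":0,"dz":0,"gripper":0}]'
python3 st.py 37.5 63.9 38
python3 -m inch '[{"ax":0,"ay":0,"az":0,"dx":-0.3,"dy":0,"dz":0.4,"gripper":0},{"ax":0,"ay":0,"az":0,"dx":0,"dy":0,"dz":0,"gripper":0}]'
python3 st.py 37.5 63.9 38
```

```text
time: 13.85
position: [0.6235, 0.0456, 0.0641]
tool_rot: [0.945, -0.025, 0.326, 0.008]
ft_force: [-0.7, -0.2, 5.0]
grip_width: 0.0009
13.85 rack [36.6 -0.1 64.1] [ 0.617  0.001 -0.787] q [-0.13   0.733  2.049  2.98   0.308 -1.476] F [-0.65 -0.21  4.98]
rel [ 0.6 -0.1  0.7] [-0.001 -0.002 -0.002]
time: 14.05
position: [0.6236, 0.0456, 0.0639]
tool_rot: [0.945, -0.025, 0.327, 0.008]
ft_force: [-2.5, -0.9, 6.8]
grip_width: 0.0004
14.05 rack [36.6 -0.2 63.9] [ 0.618  0.001 -0.786] q [-0.13   0.734  2.049  2.981  0.309 -1.477] F [-2.51 -0.94  6.8 ]
rel [ 0.7 -0.2  0.5] [-0.001 -0.003 -0.002]
```

```bash
python3 -m inch '[{"ax":0,"ay":0,"az":0,"dx":1.2,"dy":0,"dz":-1.6,"gripper":0},{"ax":0,"ay":0,"az":0,"dx":3,"dy":0,"dz":-4,"gripper":0},{"ax":0,"ay":0,"az":0,"dx":6,"dy":0,"dz":-8,"gripper":0},{"ax":0,"ay":0,"az":0,"dx":6,"dy":0,"dz":-12,"gripper":0},{"ax":0,"ay":0,"az":0,"dx":5,"dy":0,"dz":-20,"gripper":0},{"ax":0,"ay":0,"az":0,"dx":0,"dy":0,"dz":-25,"gripper":0},{"ax":0,"ay":0,"az":0,"dx":0,"dy":0,"dz":-25,"gripper":0},{"ax":0,"ay":0,"az":0,"dx":0,"dy":0,"dz":0,"gripper":0}]'
python3 st.py
python3 - <<'E'
from rig import optics
from h import *
import cv2
for n in ("wrist","side","top"):
    c=optics.camera(n); np.savez(n+"6.npz",**c)
    a=c["img"][:,:,::-1]
    if n=="side": a=cv2.resize(a[120:260,150:330],None,fx=4,fy=4,interpolation=cv2.INTER_CUBIC)
    cv2.imwrite(f"pics/{n}6.png",a)
E
```

```text
time: 14.85
position: [0.5797, 0.048, 0.1538]
tool_rot: [0.945, -0.025, 0.327, 0.008]
ft_force: [0.6, 1.3, -1.0]
grip_width: 0.0004
14.85 rack [-7.300e+00 -1.000e-01  1.538e+02] [ 0.618  0.001 -0.786] q [-0.138  0.5    2.116  2.771  0.149 -1.271] F [ 0.58  1.31 -1.  ]
```

View pics/wrist6.png

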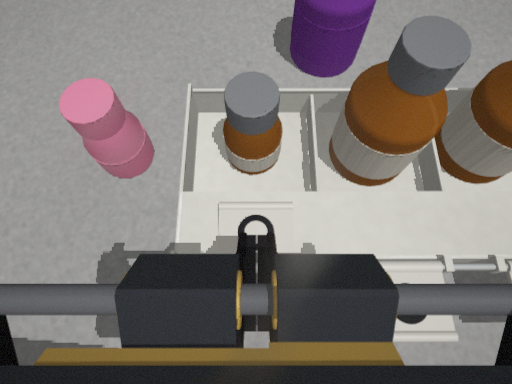

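View pics/side6.png

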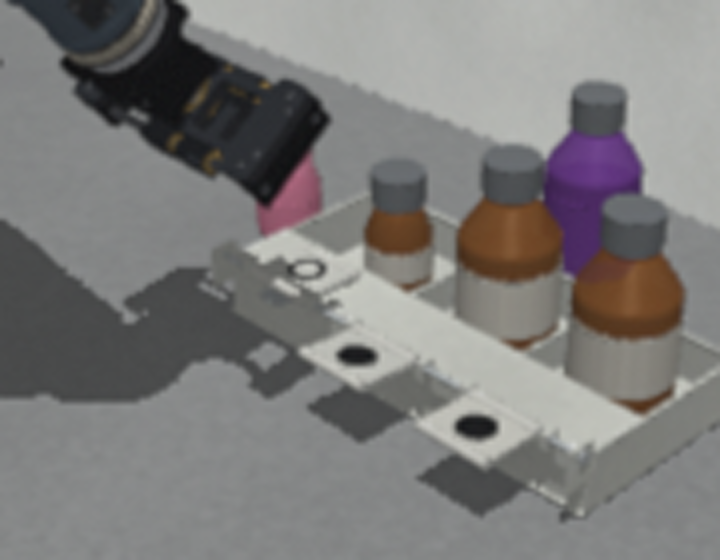

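```bash
python3 -m inch '[{"ax":0,"ay":0,"az":0,"dx":0,"dy":0,"dz":-20,"gripper":0},{"ax":0,"ay":0,"az":0,"dx":0,"dy":0,"dz":-20,"gripper":0},{"ax":0,"ay":0,"az":0,"dx":0,"dy":0,"dz":-15,"gripper":0},{"ax":0,"ay":0,"az":0,"dx":0,"dy":0,"dz":0,"gripper":0},{"ax":0,"ay":0,"az":0,"dx":0,"dy":0,"dz":0,"gripper":0}]'
python3 st.py
python3 - <<'E'
from rig import optics
from h import *
import cv2
Rr=np.array([RX,RY,RZ])
for n in ("wrist","side","top"):
    c=optics.camera(n); np.savez(n+"7.npz",**c)
    if n!="side": cv2.imwrite(f"pics/{n}7.png",c["img"][:,:,::-1])
    # depth heights on the plate region
    H,W=c["depth"].shape;vv,uu=np.mgrid[:H,:W];Kc=c["camera_matrix"]
    d=np.stack([(uu-Kc[0,2])/Kc[0,0],-(vv-Kc[1,2])/Kc[1,1],-np.ones_like(uu)],-1)*c["depth"][...,None]
    X=(R.from_quat(c["attitude"]).apply(d.reshape(-1,3))+c["position"]-P*[1,1,0])@Rr.T*1e3
    X=X[(c["depth"].ravel()>0)]
    for y0,y1,nm in ((-25,25,"plate"),(-50,-36,"ledge")):
      for a,b in ((12,22),(22,32),(32,44),(46,54)):
        m=(X[:,0]>a)&(X[:,0]<b)&(X[:,1]>y0)&(X[:,1]<y1)&(X[:,2]<110)
        if m.sum()>3: print(n,nm,a,b,m.sum(),X[m,2].mean().round(1))
E
```

```text
time: 15.5
position: [0.5485, 0.0494, 0.1938]
tool_rot: [0.945, -0.025, 0.326, 0.008]
ft_force: [-0.2, -0.4, -0.2]
grip_width: 0.0006
15.5 rack [-38.5  -0.3 193.8] [ 0.616  0.001 -0.787] q [-0.147  0.378  2.153  2.284  0.079 -0.787] F [-0.23 -0.43 -0.24]
wrist plate 12 22 554 58.5
wrist plate 22 32 514 58.7
wrist plate 32 44 586 58.4
wrist plate 46 54 354 59.6
wrist ledge 12 22 139 52.2
wrist ledge 22 32 140 52.3
wrist ledge 32 44 162 52.2
wrist ledge 46 54 101 52.3
side plate 12 22 26 57.0
side plate 22 32 29 57.0
side plate 32 44 32 56.8
side plate 46 54 23 57.0
side ledge 12 22 8 51.0
side ledge 22 32 8 51.0
side ledge 32 44 8 50.3
side ledge 46 54 6 51.3
top plate 12 22 57 57.4
top plate 22 32 60 57.2
top plate 32 44 70 57.0
top plate 46 54 45 58.0
top ledge 12 22 14 51.1
top ledge 22 32 16 50.3
top ledge 32 44 20 51.4
top ledge 46 54 13 50.3
```

View pics/top7.png

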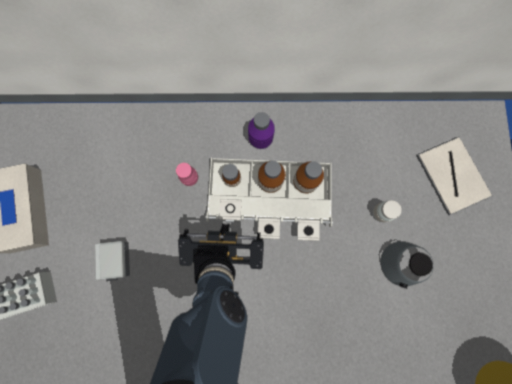

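View pics/wrist7.png

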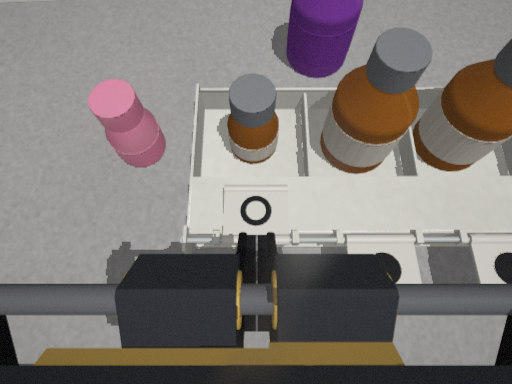

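The left marker lies flat: its top is 6 mm above the ledge, level to within the depth noise, and it shows the ring (top view 230,208; wrist view 256,210). The other markers still show discs (269,229 and 309,231), and the bottles and bystanders sit at the same pixels as before.

```bash
python3 - <<'E'
from rig import robot
print(robot.hand_in())
E
```

```text
the job is handed in; nothing more can be done
None
```

The small bottle stands in the left bay, so I turned the left marker over its pivot. I slid the shut fingertips under its bead, lifted it round slowly and pressed it down onto the ledge. I then backed the arm clear and handed in at about 15.7 s of the 38 s allowed.

- **Left marker:** the ring shows in the top, side and wrist views. Depth puts the plate about 6 mm above the ledge, the same along its length to within about 1 mm, so it lies flat.
- **Force:** at the stop the fingertip pressed with about 7 N. It pushed down twice more after first touch (2, then 5, then 7 N) to confirm the stop. After I withdrew, the force reading was about zero.
- **Rest of the scene:** the other two markers still show their discs. By eye in the last top picture, the bottles, look-alikes and bystanders are where they were at the start.

No check failed. Two things went differently on the way. The first two move commands were refused because every row needs all seven values. A 45° tilt was also out of reach until I turned the tool half round, so I worked at 38°.

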